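# Seat a bar in the clamping fixture and hold the sprung cam lever in its third notch

### The arm

A 6-joint arm with a two-finger parallel gripper is mounted at the origin on the work surface. World frame = base frame: x ahead of the robot, y to its left, z up, the work surface at z = 0. Lengths are in m, angles in rad, forces in N, time in s.
With the tool pointing down it reaches from about 0.325 to 0.775 m from the base axis. Payload 9.3 kg.
Tool frame: the origin (TCP) lies between the finger pads; the fingertips stand 8 mm ahead of it and the grasp point (between the pads) lies 11 mm behind it; z points along the fingers, y is the line along which they close (so a half turn about z gives the same grasp; the last joint's range is limited). The gripper opens to 85 mm and grips with 20 to 120 N. Pads are 22 mm wide; open, the fingers measure 114 mm over their backs; the gripper's body (76 mm by 85 mm) begins 54 mm behind the grasp point. The pads swing forward as they close: fully open they stand 13 mm farther back than shut.
Start: joints at [1.174, 0.259, 0.021, 1.334, 0, 1.418], TCP at [0.133, 0.534, 0.239] pointing down, gripper open.
Joint ranges: [-3.04, 3.04], [-0.91, 1.82], [-1.04, 1.36], [-1.92, 1.95], [-1.52, 1.45], [-3.14, 3.14]. Speed limits (rad/s): [2.22, 2.22, 2.79, 3.14, 3.14, 3.14].

### API

Orientations are given as [roll, pitch, yaw] about the fixed x, y, z axes, in that order (R = Rz(yaw) Ry(pitch) Rx(roll)).
In Python, from cell import robot gives the robot as it stands.
- The arm moves only by the tool servo_tool, never from a script. Its argument "steps" is a list of rows, each a list of 5 numbers: the finger opening in cm, from 0 to 8.54, then the shift along the tool's x, y, z in cm, then the turn about the tool's z in degrees. A call has 1 to 12 rows; each row shifts and turns the commanded pose from where the row before left it, along the tool's axes as they then stand; what a row does not reach is not made up. A row lasts 1/12 s, in which the tool goes at most 41.7 mm and 7.16 degrees, less where a joint would pass 70% of its speed; a pose out of reach is approached as far as the arm can. A call is refused whole if a number of a shift passes 4.17 or a number of a turn 7.16, either way. A call with a gripper value outside its range is refused whole. The fingers move at their own pace and stop on an object; "grip_force" is the grip in N (left out, the last holds). Time passes only in rows, so rows that do not move let the fingers close. It gives the time, the measured TCP pose, the force, the opening and the grip force at its end, in the units of the state.
- robot.get_obs(): the state, without advancing time (a new reading comes with each control period).
- robot.capture(name): name is "scene" or "top"; returns a dict with "pixels" (400x640x3 uint8, blue, green, red), "fx", "fy", "cx", "cy" (pixels), "origin" and "orientation" of the camera in the world. Camera axes: x right, y up, looking along -z (the intrinsics and any distortion apply to the point x, -y, -z); pixel columns grow to the right and rows downward; lengths in m; the calibration is good to about 2 mm. A picture is of the moment at which its call begins. There is no depth.
- robot.job_done(): hands the job in; it is judged then, once.
The state is a dict: "time_s": time; "qpos": joint angles; "qvel": joint speeds; "tau": joint torques, N m; "tool_pos": TCP position; "ee_rot": TCP orientation; "ft_force": force on the tool from outside, world axes, zero at the start; "ft_torque": the same for the moment, N m; "gripper_width": opening from 0.0 (shut) to 1.0 (fully open); "finger_force": force on a finger pad.
Only numpy, scipy, OpenCV 4.12 (cv2) and the standard library are available. Lean on these libraries where they do the work, as an engineer would, in place of code of your own. Each camera call takes 0.05 s, during which the arm holds its last target. There are 200 camera calls.

### The job

Slide the aluminium bar along the channel of the clamping fixture until it sits fully home against the brass stop. Then swing the red-handled spring-return lever away from you, past its first two notches (yellow marks) into the third (green mark) so that the jaw clamps the bar, without ever going on to the red marks. Finish while still holding the lever there against its spring, without letting go, and leave the oil bottle, wrench and tin alone.

Things in the scene. Friction and masses are not known exactly. Their poses are not given: they have to be found in the camera images.
- fixture: Fixed grey-green clamping fixture. Origin on the bench under mid-channel; x along the channel away from the robot, y left. Base plate x -135..135, y -240..45 mm, top (channel floor) at z 15. Left fence 12 tall, inner face y +24, x -120..120; right guide 12 tall, inner face y -24, x -120..-30; then the jaw, x -20..60. Near end open.
- bar: Loose aluminium bar 110 (x) x 40 (y) x 20 (z) mm, 0.17-0.34 kg, lying flat in the channel, lengthwise, its far end 30 to 90 mm short of the stop. Origin: centre of its underside, x along its length. The channel is 48 mm wide (8 mm side play); 1 to 4 N slides it.
- stop_face (a point): Centre of the lower edge of the near face of the brass end stop (44 wide, 22 mm tall), at the channel floor; axes as the fixture's. The stop is locked at a different place along the channel in each run and does not give. With the bar home, the bar's origin is 55 mm to -x of this point.
- jaw: Steel sliding jaw, 80 mm long, 16 mm tall, right of the channel. Origin: middle of the lower edge of its clamping face. The lever drives it towards +y by 8.5 mm per rad; it meets the bar, pressed on the fence, at about 0.95 rad and from there clamps it through a spring (about 5 N at 1.04 rad, 10 N at 1.2).
- pivot (a point): Point on the lever's vertical pivot axis, 80 mm above the bench, at fixture x 20, y -90 mm; axes as the fixture's.
- handle (a point): Mid-height point, on the axis, of the upright red handle on the lever: a cylinder 18 mm in diameter, 55 mm tall, its axis 100 mm from the pivot axis; foot 55, this point 85, top 110 mm above the bench. Its x axis points outwards from the pivot. Nothing stands within 60 mm of its path above 60 mm height.
- lever (a joint): Lever angle, rad: 0 at home (white mark), growing counter-clockwise from above (handle goes away from the robot). At 0 it points from the pivot at -120 deg to the fixture x axis. Notches, felt as force easing, at 0.4, 0.8 (yellow) and 1.2 (green, third; counts from 1.04 to 1.36); red marks from 1.44 to the end, 1.6. The spring always returns it: 2-13 N at the handle, about 11 N in the third.
- oil: Blue plastic oil bottle with red cap, 56 mm diameter, 140 mm tall, standing left of the fixture. Origin: centre of its underside. Leave alone.
- wrench: Steel wrench 170 mm long lying on the bench left of the fixture. Leave alone.
- tin: Tin with orange band, 66 mm diameter, 75 mm tall, standing beyond the fixture. Origin: centre of its underside. Leave alone.
Things that resemble listed ones, but are neither listed nor needed, are in the scene too. Of the things like the bar, leave any that is black, brown or turquoise; of the rest the larger one is meant.

How it is judged:
On the way, in this order (a step that is already met when the one before it is completed fails the run):
1. bar home against the stop, lever still near its home (x of bar in the frame of stop_face above -0.0585 m and y of bar in the frame of stop_face between -0.012 and 0.012 m and z of bar in the frame of stop_face below 0.005 m and angle between the x axis of bar and the x axis of fixture, either way round below 0.1 rad and value of joint lever below 0.3 rad), for 0.2 s.
2. lever in the third notch, bar clamped (value of joint lever between 1.04 and 1.36 rad and contact force between jaw and bar above 2 N), for 0.2 s.
At the end, for the whole second after the job is handed in: The bar lies flat in the channel with its end within 3.5 mm of the stop and is clamped by the jaw (over 2 N); the lever is still, between 1.04 and 1.36 rad (in the third notch), and the robot is still pressing on or gripping the lever with over 1.5 N (all of step 2 and x of bar in the frame of stop_face above -0.0585 m and y of bar in the frame of stop_face between -0.012 and 0.012 m and z of bar in the frame of stop_face below 0.005 m and angle between the x axis of bar and the x axis of fixture, either way round below 0.1 rad and contact force between any of the fingers, the arm and lever above 1.5 N and velocity of joint lever between -0.1 and 0.1 rad/s); the arm keeps its last pose, push and grip.
It fails at once if oil bottle, wrench or tin moved more than 15 mm (distance of any of oil, wrench, tin from where it was at the start of the episode above 0.015 m).
It fails at once if lever pushed on to the red marks (over 1.44 rad) (value of joint lever above 1.44 rad).
It also fails if it takes over 45 s, if anything falls off the work surface, if the arm or the gripper's body presses on something with over 40 N, if the wrist force passes 120 N, or if a joint passes its speed limit or range.

## Working session

There is one attempt and no reset: what is moved stays moved. The work goes in short steps, Python scripts to look and compute and a tool call to move; the robot and the scene stay as the last step left them, time stands still between calls to the robot, and variables do not carry over. Pictures are saved under pics/ and viewed, at most 10 in all, crops included, and the job is handed in when it is done.

Besides the shell and the picture viewer there is one more tool, called after ">>>" by a JSON object that holds its "op" and its "data", one argument or row to a line. servo_tool: Moves the arm, as the interface text tells. Its arguments: {"type":"object","properties":{"steps":{"type":"array","items":{"type":"array","items":{"type":"number"}}},"grip_force":{"type":"number"}},"required":["steps"]}

```bash
mkdir -p pics; cat > h.py <<'E'
import numpy as np, cv2
from scipy.spatial.transform import Rotation as R
from cell import robot
def ray(c,u,v):
    d=np.array([(u-c["cx"])/c["fx"],-(v-c["cy"])/c["fy"],-1.0])
    o=np.array(c["orientation"],float)
    M=o if o.shape==(3,3) else R.from_euler('xyz',o).as_matrix()
    return np.array(c["origin"]),M@d
def onz(c,u,v,z):
    p,d=ray(c,u,v); return p+d*(z-p[2])/d[2]
def proj(c,P):
    o=np.array(c["orientation"],float)
    M=o if o.shape==(3,3) else R.from_euler('xyz',o).as_matrix()
    q=M.T@(np.array(P)-c["origin"]); return c["cx"]+c["fx"]*q[0]/-q[2], c["cy"]-c["fy"]*q[1]/-q[2]
E
python3 - <<'E'
from h import *
for n in("scene","top"):
    c=robot.capture(n); cv2.imwrite(f"pics/{n}0.png",c["pixels"]); print({k:v for k,v in c.items() if k!="pixels"})
    np.save(f"{n}0.npy",c,allow_pickle=True)
print(robot.get_obs())
E
```

```text
{'fx': 391.35485943837875, 'fy': 391.35485943837875, 'cx': 315.2511645666336, 'cy': 203.93593508581247, 'origin': array([ 0.88969539, -0.31897654,  0.6187149 ]), 'orientation': array([0.78352507, 0.00281996, 0.60510211])}
{'fx': 367.18364571986905, 'fy': 367.18364571986905, 'cx': 320.68977686890486, 'cy': 192.19378577745442, 'origin': array([0.50247103, 0.12782071, 0.72922071]), 'orientation': array([ 0.1280725 , -0.04821279, -1.56469599])}
{'time_s': 0.1, 'qpos': array([1.17439010e+00, 2.59161496e-01, 2.08657898e-02, 1.33370617e+00,
       3.32257371e-05, 1.41820322e+00]), 'qvel': array([-1.78439544e-05, -1.67699961e-03,  2.32952055e-03, -4.66011645e-04,
        4.89596752e-04,  3.32325119e-04]), 'tau': array([ 4.94968190e-03, -5.56695807e+01,  3.45069551e+01,  1.17008828e-02,
       -9.98765290e-05,  1.45777261e-05]), 'tool_pos': array([0.1326753 , 0.53352341, 0.23872378]), 'ee_rot': array([-3.14040617e+00, -2.16084278e-04,  2.89777938e+00]), 'ft_force': array([-0.52990694, -0.25462398,  0.25409074]), 'ft_torque': array([ 0.03003065, -0.02308431,  0.00912971]), 'finger_force': 0.0, 'gripper_width': 0.9959067020576988}
```

View pics/top0.png

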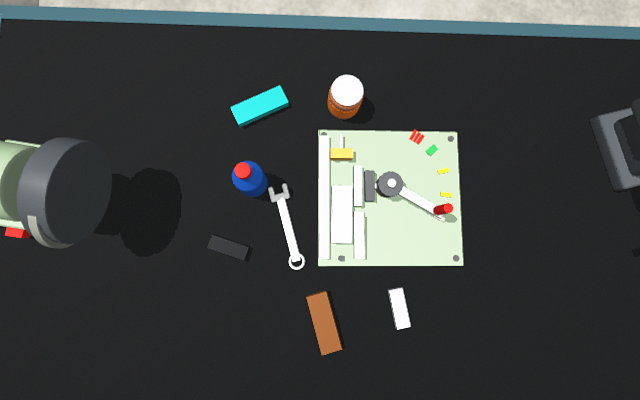

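View pics/scene0.png

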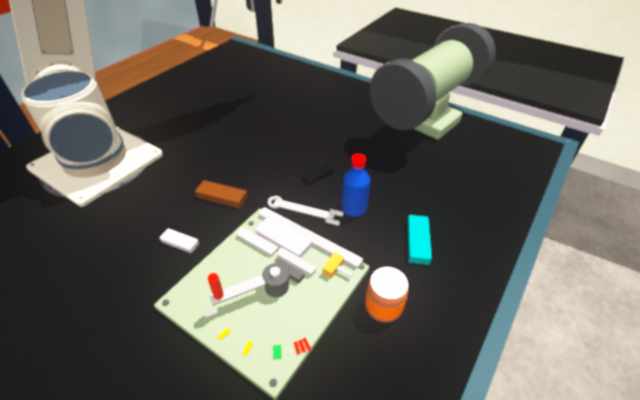

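The top view shows the plate at about (318..463, 130..266), with the bar (342,214) in the channel, the brass stop at (342,153), the handle at (444,209) and the pivot at (390,184). In the scene view the handle is at (216,286) and the stop at (333,264).

```bash
python3 - <<'E'
from h import *
T=np.load("top0.npy",allow_pickle=True).item(); S=np.load("scene0.npy",allow_pickle=True).item()
im=T["pixels"]; hsv=cv2.cvtColor(im,cv2.COLOR_BGR2HSV)
m=np.zeros(im.shape[:2],np.uint8); m[120:275,310:470]=(hsv[120:275,310:470,2]>90)*255
m=cv2.morphologyEx(m,cv2.MORPH_CLOSE,np.ones((9,9)))
ct=max(cv2.findContours(m,0,2)[0],key=cv2.contourArea)
W=np.array([onz(T,*p[0],.015)[:2] for p in ct],np.float32)
r=cv2.minAreaRect(W); print("plate",r); print(cv2.boxPoints(r))
def blob(c,lo,hi,box):
    h=cv2.cvtColor(c["pixels"],cv2.COLOR_BGR2HSV); x0,y0,x1,y1=box
    mm=np.zeros(h.shape[:2],np.uint8); mm[y0:y1,x0:x1]=cv2.inRange(h,lo,hi)[y0:y1,x0:x1]
    return max(cv2.findContours(mm,0,1)[0],key=cv2.contourArea)
b=blob(T,(18,120,100),(35,255,255),(325,140,360,165)); print("stop px",cv2.boundingRect(b),cv2.minAreaRect(b))
b=blob(T,(0,150,80),(8,255,255),(425,195,460,220)); print("handle top",cv2.boundingRect(b))
b=blob(S,(0,150,80),(8,255,255),(200,265,230,305)); print("handle scene",cv2.boundingRect(b))
cv2.imwrite("pics/crop1.png",cv2.resize(im[125:275,310:470],None,fx=5,fy=4*1.0,interpolation=cv2.INTER_CUBIC)[:600,:800])
E
```

```text
plate ((0.5897937417030334, -0.04297560453414917), (0.27307844161987305, 0.28428930044174194), 0.4031752645969391)
[[ 0.4522577   0.09820475]
 [ 0.45425814 -0.18607752]
 [ 0.7273298  -0.18415596]
 [ 0.72532934  0.10012631]]
stop px (330, 148, 23, 12) ((341.0, 153.5), (11.0, 22.0), 90.0)
handle top (434, 203, 19, 11)
handle scene (208, 273, 15, 26)
```

View pics/crop1.png

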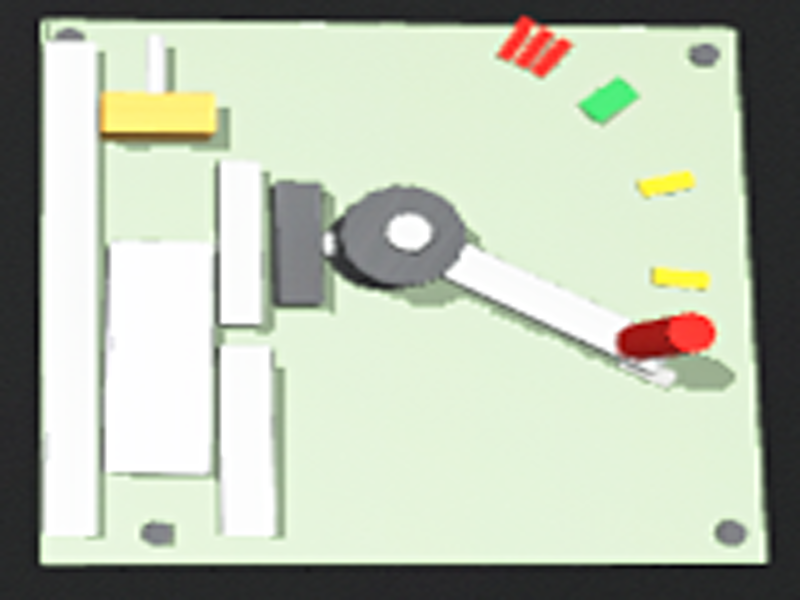

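The crop makes the edges clear: the bar's far end is at v≈185 and its near end at v≈243. The stop's near face is at v≈158 (top edge), and the handle top is centred at about (448,208).

```bash
python3 - <<'E'
from h import *
T=np.load("top0.npy",allow_pickle=True).item(); S=np.load("scene0.npy",allow_pickle=True).item()
px=lambda X,Y:(310+X/5-.4,125+Y/4-.4)
yaw=.007;Rf=np.array([[np.cos(yaw),-np.sin(yaw)],[np.sin(yaw),np.cos(yaw)]])
O=np.array([.5898,-.0430])+Rf@[0,.0975]; print("O",O)
for n,X,Y,z in[("bar near",158,470,.035),("bar far",160,241,.035),("stop top",160,133,.037),("stop bot",160,147,.015),("barL",107,350,.035),("barR",213,350,.035),("fenceL in",99,350,.027),("guide in",219,430,.027),("jaw in",219,240,.031),("handletop",690,333,.11),("pivotdisc",410,231,.08)]:
    p=onz(T,*px(X,Y),z); print(n,p.round(4),"fix",(Rf.T@(p[:2]-O)).round(4))
# scene check handle top, expected
P=O+Rf@np.array([.02-.05,-.09-.0866]); print("handle exp",P, "px top",proj(T,[*P,.11]),"scene top",proj(S,[*P,.11]),"scene foot",proj(S,[*P,.055]))
E
```

```text
O [0.58911751 0.05449761]
bar near [0.498  0.0557 0.035 ] fix [-0.0911  0.0018]
bar far [0.6069 0.0548 0.035 ] fix [0.0178 0.0002]
stop top [0.6593 0.0549 0.037 ] fix [ 0.0702 -0.0001]
stop bot [0.6572 0.0526 0.015 ] fix [ 0.068  -0.0023]
barL [0.5543 0.075  0.035 ] fix [-0.0346  0.0208]
barR [0.5547 0.0346 0.035 ] fix [-0.0345 -0.0197]
fenceL in [0.5549 0.0775 0.027 ] fix [-0.0341  0.0233]
guide in [0.5171 0.0314 0.027 ] fix [-0.0722 -0.0226]
jaw in [0.6083 0.0315 0.031 ] fix [ 0.019  -0.0232]
handletop [ 0.558  -0.1205  0.11  ] fix [-0.0323 -0.1748]
pivotdisc [ 0.6059 -0.0312  0.08  ] fix [ 0.0162 -0.0858]
handle exp [ 0.56035443 -0.12230806] px top (np.float64(448.58368207782144), np.float64(206.49762878404394)) scene top (np.float64(213.68439949811994), np.float64(276.16701111535355)) scene foot (np.float64(219.90386013346293), np.float64(295.3251639651547))
```

>>> {"op": "servo_tool", "data": {
  "steps": [
    [0,0,0,0,-7.16],
    [0,0,0,0,-7.16],
    [0,-2,-3,0,0],
    [0,-2,-3,0,0],
    [0,-2,-3,0,0],
    [0,-2,-3,0,0],
    [0,-2,-3,0,0],
    [0,-2,-3,0,0],
    [0,-2,-3,0,0],
    [0,-2,-3,0,0],
    [0,-2,-3,0,0],
    [0,-2,-3,0,0]
  ],
  "grip_force": 40
}}

```text
time_s: 1.1
tool_pos: [0.335, 0.2333, 0.2392]
ee_rot: [3.142, -0.0, -3.135]
ft_force: [1.7, 1.4, 0.1]
gripper_width: 0.001
finger_force: 0.0
```

>>> {"op": "servo_tool", "data": {
  "steps": [
    [0,-2,-3,0,0],
    [0,-2,-3,0,0],
    [0,-2,-3,0,0],
    [0,-2,-3,0,0],
    [0,-2,-3,0,0],
    [0,-2,-3,0,0],
    [0,0,0,0,0],
    [0,0,0,0,0],
    [0,0,0,0,0],
    [0,0,0,0,0]
  ]
}}

```text
time_s: 1.93
tool_pos: [0.4551, 0.0564, 0.2392]
ee_rot: [3.141, -0.0, -3.135]
ft_force: [-0.3, -1.3, 0.4]
gripper_width: -0.0
finger_force: 0.0
```

>>> {"op": "servo_tool", "data": {
  "steps": [
    [0,-0.8,-0.1,3,0],
    [0,0,0,3,0],
    [0,0,0,3,0],
    [0,0,0,3,0],
    [0,0,0,3,0],
    [0,0,0,3,0],
    [0,0,0,1.9,0],
    [0,0,0,1,0],
    [0,0,0,0,0],
    [0,0,0,0,0],
    [0,0,0,0,0]
  ]
}}

```text
time_s: 2.85
tool_pos: [0.4641, 0.0554, 0.0313]
ee_rot: [-3.142, 0.001, -3.134]
ft_force: [-0.1, -0.3, 0.4]
gripper_width: -0.0
finger_force: 0.0
```

```bash
python3 - <<'E'
from h import *
c=robot.capture("scene"); cv2.imwrite("pics/s1.png",cv2.resize(c["pixels"][170:370,140:400],None,fx=3,fy=3,interpolation=cv2.INTER_CUBIC))
E
```

```text
(no output)
```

View pics/s1.png

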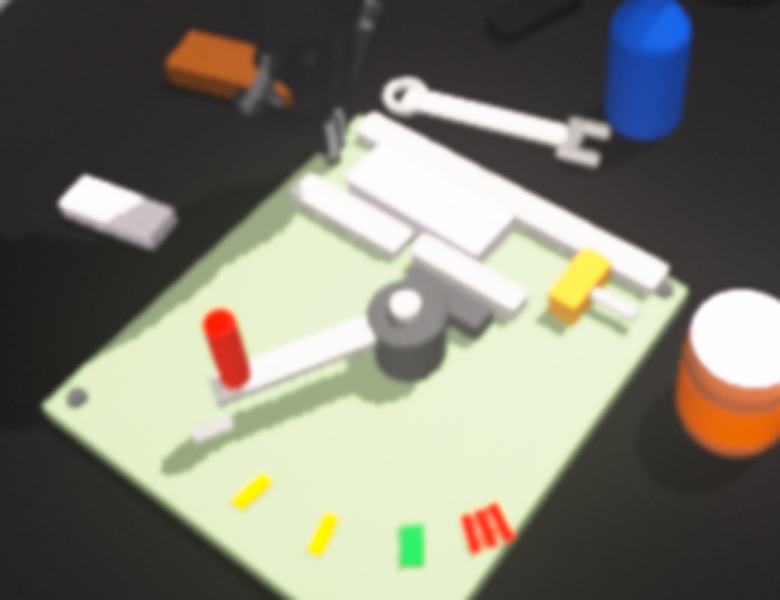

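The closed fingertips, at about (335,140) in the crop, are just behind the bar's near end and centred in the channel. Pushing now.

>>> {"op": "servo_tool", "data": {
  "steps": [
    [0,-0.6,0,0,0],
    [0,-0.6,0,0,0],
    [0,-0.6,0,0,0],
    [0,-0.6,0,0,0],
    [0,-0.6,0,0,0],
    [0,-0.6,0,0,0],
    [0,-0.6,0,0,0],
    [0,-0.6,0,0,0],
    [0,-0.6,0,0,0],
    [0,-0.6,0,0,0],
    [0,-0.3,0,0,0],
    [0,0,0,0,0]
  ]
}}

```text
time_s: 3.9
tool_pos: [0.5279, 0.0551, 0.0301]
ee_rot: [3.142, 0.001, -3.136]
ft_force: [-0.3, -0.4, -0.8]
gripper_width: -0.001
finger_force: 0.0
```

>>> {"op": "servo_tool", "data": {
  "steps": [
    [0,-0.2,0,0,0],
    [0,-0.2,0,0,0],
    [0,-0.1,0,0,0],
    [0,0,0,0,0]
  ]
}}

```text
time_s: 4.23
tool_pos: [0.532, 0.0552, 0.0303]
ee_rot: [3.142, 0.0, -3.135]
ft_force: [-1.0, 0.7, -0.1]
gripper_width: 0.001
finger_force: 0.2
```

>>> {"op": "servo_tool", "data": {
  "steps": [
    [0,-0.2,0,0,0],
    [0,-0.1,0,0,0],
    [0,-0.1,0,0,0],
    [0,0,0,0,0]
  ]
}}

```text
time_s: 4.57
tool_pos: [0.5359, 0.0552, 0.0303]
ee_rot: [-3.142, 0.0, -3.135]
ft_force: [-1.1, 0.0, -1.5]
gripper_width: -0.003
finger_force: 0.4
```

>>> {"op": "servo_tool", "data": {
  "steps": [
    [0,-0.1,0,0,0],
    [0,-0.1,0,0,0],
    [0,0,0,0,0]
  ]
}}

```text
time_s: 4.82
tool_pos: [0.5379, 0.0552, 0.0303]
ee_rot: [3.142, 0.0, -3.135]
ft_force: [-0.9, -0.5, 0.1]
gripper_width: -0.007
finger_force: 0.5
```

```bash
python3 - <<'E'
from h import *
c=robot.capture("scene"); cv2.imwrite("pics/s2.png",cv2.resize(c["pixels"][190:310,210:400],None,fx=4,fy=4,interpolation=cv2.INTER_CUBIC))
E
```

```text
(no output)
```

View pics/s2.png

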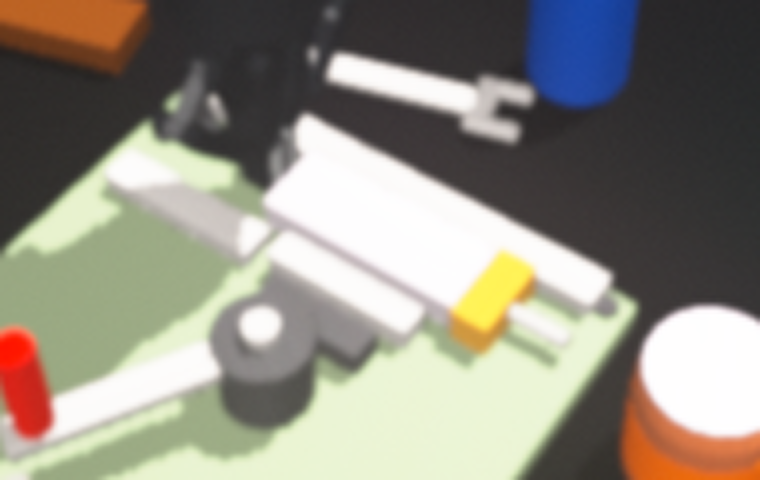

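The bar's far end, at about (455,300) in the crop, looks to be nearly at the stop. There's no force rise yet, so I'll push on gently.

>>> {"op": "servo_tool", "data": {
  "steps": [
    [0,-0.1,0,0,0],
    [0,-0.1,0,0,0],
    [0,0,0,0,0]
  ]
}}

```text
time_s: 5.12
tool_pos: [0.5394, 0.0552, 0.0302]
ee_rot: [3.142, -0.001, -3.135]
ft_force: [-3.4, 1.1, 2.8]
gripper_width: 0.003
finger_force: 1.9
```

>>> {"op": "servo_tool", "data": {
  "steps": [
    [0,-0.1,0,0,0],
    [0,0,0,0,0],
    [0,0,0,0,0]
  ]
}}

```text
time_s: 5.37
tool_pos: [0.5394, 0.0552, 0.0302]
ee_rot: [-3.141, -0.002, -3.135]
ft_force: [-7.9, -0.3, 4.8]
gripper_width: -0.002
finger_force: 4.1
```

The force rose while the TCP stalled at x 0.5394, so the bar is home. Next I back off, lift and turn to the lever.

>>> {"op": "servo_tool", "data": {
  "steps": [
    [0,0.7,0,0,0],
    [0,0.8,0,0,0],
    [0,0.5,0,0,0],
    [0,0,0,-2,0],
    [0,0,0,-4,0],
    [0,0,0,-4,0],
    [0,0,0,-4,0],
    [5,0,0,-2,7],
    [5,0,0,0,7],
    [5,0,0,0,7],
    [5,0,0,0,7],
    [5,0,0,0,7]
  ]
}}

```text
time_s: 6.37
tool_pos: [0.5206, 0.0551, 0.1906]
ee_rot: [3.141, 0.001, 2.531]
ft_force: [0.0, -0.3, -0.4]
gripper_width: 0.587
finger_force: 0.0
```

>>> {"op": "servo_tool", "data": {
  "steps": [
    [5,0,0,0,7],
    [5,0,0,0,7],
    [5,0,0,0,7],
    [5,0,0,0,7],
    [5,0,0,0,7],
    [5,0,0,0,7],
    [5,0,0,0,7],
    [5,0,0,0,7],
    [5,0,0,0,7],
    [5,0,0,0,7],
    [5,0,0,0,7],
    [5,0,0,0,7]
  ]
}}

```text
time_s: 7.37
tool_pos: [0.5205, 0.0551, 0.1904]
ee_rot: [3.141, -0.0, 1.065]
ft_force: [-0.3, 0.1, -0.8]
gripper_width: 0.585
finger_force: 0.0
```

>>> {"op": "servo_tool", "data": {
  "steps": [
    [5,-2.5,2.2,0,1],
    [5,-2.5,2.2,0,0],
    [5,-2.5,2.2,0,0],
    [5,-2.5,2.2,0,0],
    [5,-2.5,2.2,0,0],
    [5,0,0,0,0],
    [5,0,0,0,0]
  ]
}}

```text
time_s: 7.95
tool_pos: [0.555, -0.1094, 0.19]
ee_rot: [3.142, -0.0, 1.05]
ft_force: [-0.6, 0.4, -1.1]
gripper_width: 0.585
finger_force: 0.0
```

```bash
python3 - <<'E'
from h import *
o=robot.get_obs(); yaw=o["ee_rot"][2]; print(o["tool_pos"],np.degrees(yaw),o["qpos"].round(2),o["gripper_width"])
d=np.array([.559,-.1215])-o["tool_pos"][:2]
print("shift x,y cm",100*d@[np.cos(yaw),np.sin(yaw)],100*d@[np.sin(yaw),-np.cos(yaw)])
c=robot.capture("scene"); cv2.imwrite("pics/s3.png",cv2.resize(c["pixels"][130:390,130:400],None,fx=2.2,fy=2.2,interpolation=cv2.INTER_CUBIC))
E
```

```text
[ 0.55498682 -0.10943314  0.18995223] 60.18736708252845 [-0.34  0.3  -0.04  1.23  0.    1.75] 0.5846399067298161
shift x,y cm -0.8474669594737962 0.9481281423978348
```

View pics/s3.png

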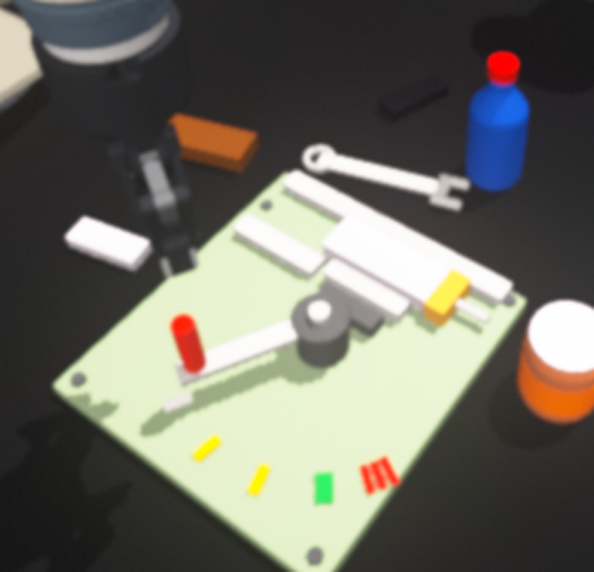

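The bar rests against the stop and the lever is still at home, with the handle near (187,345) in the crop. Descending over the handle to grip it.

>>> {"op": "servo_tool", "data": {
  "steps": [
    [5,-0.8,0.9,0,0],
    [5,0,0,2,0],
    [5,0,0,3,0],
    [5,0,0,3,0],
    [5,0,0,2,0],
    [5,0,0,1.4,0],
    [5,0,0,0,0],
    [5,0,0,0,0]
  ]
}}

```text
time_s: 8.67
tool_pos: [0.5588, -0.1185, 0.0763]
ee_rot: [-3.141, 0.0, 1.055]
ft_force: [1.3, -0.7, 1.3]
gripper_width: 0.582
finger_force: 0.0
```

>>> {"op": "servo_tool", "data": {
  "steps": [
    [1,0,0,0,0],
    [1,0,0,0,0],
    [1,0,0,0,0],
    [1,0,0,0,0],
    [1,0,0,0,0],
    [1,0,0,0,0]
  ],
  "grip_force": 50
}}

```text
time_s: 9.17
tool_pos: [0.5607, -0.1199, 0.0779]
ee_rot: [3.137, -0.001, 1.053]
ft_force: [5.0, -0.8, 1.5]
gripper_width: 0.198
finger_force: 49.5
```

```bash
python3 - <<'E'
from h import *
o=robot.get_obs(); print(o["tool_pos"],o["ee_rot"],o["ft_force"],o["gripper_width"],o["finger_force"])
c=robot.capture("scene"); cv2.imwrite("pics/s4.png",cv2.resize(c["pixels"][190:350,150:350],None,fx=3,fy=3,interpolation=cv2.INTER_CUBIC))
E
```

```text
[ 0.56068609 -0.11994258  0.07786483] [ 3.13700530e+00 -7.26953984e-04  1.05340287e+00] [ 5.04969656 -0.77977575  1.49313618] 0.19842793486837776 49.52557325363159
```

View pics/s4.png

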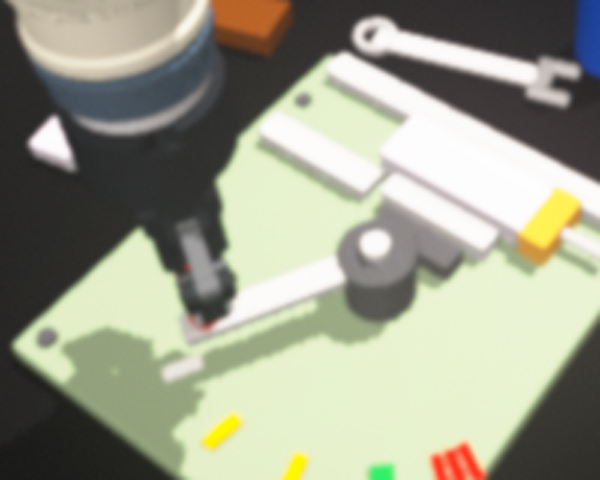

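The handle is gripped: opening is about 17 mm and pad force 49.5 N. Now swinging the lever along its arc.

>>> {"op": "servo_tool", "data": {
  "steps": [
    [1,0.02,0.6,0,-3.44],
    [1,0.02,0.6,0,-3.44],
    [1,0.02,0.6,0,-3.44],
    [1,0.02,0.6,0,-3.44],
    [1,0.02,0.6,0,-3.44],
    [1,0.02,0.6,0,-3.44],
    [1,0.02,0.6,0,-3.44],
    [1,0.02,0.6,0,-3.44],
    [1,0.02,0.6,0,-3.44],
    [1,0.02,0.6,0,-3.44]
  ]
}}

```text
time_s: 10.05
tool_pos: [0.616, -0.1325, 0.0778]
ee_rot: [-3.141, 0.002, 1.656]
ft_force: [-7.9, -2.4, 8.4]
gripper_width: 0.195
finger_force: 50.1
```

```bash
cat > lev.py <<'E'
from h import *
o=robot.get_obs(); p=o["tool_pos"]; d=p[:2]-[.6097,-.0354]
print(p,o["ft_force"],o["gripper_width"],o["finger_force"],"r",np.hypot(*d),"ang",(np.degrees(np.arctan2(d[1],d[0]))+120-.4)/57.3,"yawang",o["ee_rot"][2]-np.radians(60.4))
E
python3 lev.py
```

```text
[ 0.61604898 -0.13247059  0.07783809] [-7.92952414 -2.4422186   8.37940785] 0.19458066065096272 50.116626620292664 r 0.09727800084567559 ang 0.5818873975967201 yawang 0.6017975276904697
```

>>> {"op": "servo_tool", "data": {
  "steps": [
    [1,0.02,0.6,0,-3.44],
    [1,0.02,0.6,0,-3.44],
    [1,0.02,0.6,0,-3.44],
    [1,0.02,0.6,0,-3.44],
    [1,0.02,0.6,0,-3.44],
    [1,0.02,0.6,0,-3.44],
    [1,0.02,0.6,0,-3.44],
    [1,0.02,0.6,0,-3.44],
    [1,0.02,0.6,0,-3.44],
    [1,0,0,0,0],
    [1,0,0,0,0]
  ]
}}

```text
time_s: 10.97
tool_pos: [0.6657, -0.114, 0.0779]
ee_rot: [-3.139, 0.001, 2.194]
ft_force: [-10.9, -4.7, 8.5]
gripper_width: 0.198
finger_force: 50.3
```

```bash
python3 lev.py
```

```text
[ 0.66569649 -0.11402883  0.07785301] [-10.85723524  -4.7445749    8.5487925 ] 0.19784982606110044 50.27067482471466 r 0.09653030485060698 ang 1.1353758629802018 yawang 1.140081564558484
```

>>> {"op": "servo_tool", "data": {
  "steps": [
    [1,0.01,0.4,0,-2.3],
    [1,0.01,0.4,0,-2.3],
    [1,0,0,0,0],
    [1,0,0,0,0],
    [1,0,0,0,0],
    [1,0,0,0,0],
    [1,0,0,0,0]
  ]
}}

```text
time_s: 11.55
tool_pos: [0.6712, -0.1096, 0.0779]
ee_rot: [-3.138, 0.001, 2.273]
ft_force: [-12.4, -6.6, 9.8]
gripper_width: 0.201
finger_force: 50.5
```

```bash
python3 lev.py; python3 - <<'E'
from h import *
a=robot.capture("scene")["pixels"][190:390,150:390]; b=robot.capture("top")["pixels"][115:275,305:475]
cv2.imwrite("pics/s5.png",np.hstack([cv2.resize(x,(400,400),interpolation=cv2.INTER_CUBIC) for x in(a,b)]))
E
```

```text
[ 0.67122865 -0.1096383   0.07785529] [-12.43656824  -6.57125256   9.8308033 ] 0.20141456887774536 50.46224534511566 r 0.09642146889290325 ang 1.208584900030704 yawang 1.2190051654790939
```

View pics/s5.png

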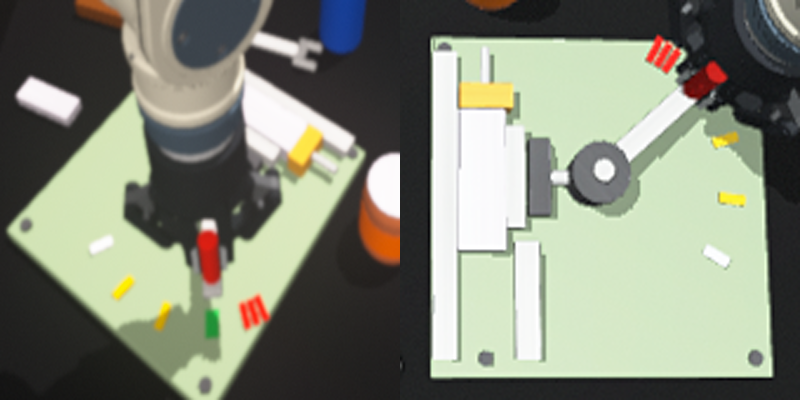

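The lever points at the green mark (left panel, about (211,322)). In the right panel the bar touches the stop at (483,107), and the jaw is pressed on it at (515,175). Handing in.

```bash
python3 -c "
from cell import robot
print(robot.job_done())"
```

```text
the job is handed in; nothing more can be done
None
```

I handed the job in with the bar home against the brass stop and the jaw closed on it, and the gripper still holding the lever at about 1.21 rad, in the third (green) notch; the hand-in returned no verdict.

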